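# Set an aluminium blank overhanging its saw support

## Robot

A 6-joint arm with a two-finger parallel gripper is mounted at the origin on the work surface. World frame = base frame: x ahead of the robot, y to its left, z up, the work surface at z = 0. Lengths are in mm, angles in rad, forces in N, time in s.
With the tool pointing down it reaches from about 400 to 925 mm from the base axis. Payload 12.5 kg.
Tool frame: the origin (TCP) lies on the front face of the gripper's body, between the roots of the fingers; the fingertips stand 78 mm ahead of it and the grasp point (between the pads) lies 59 mm ahead of it (env.nose_length is the distance from the TCP to the fingertips, in mm); z points along the fingers, y is the line along which they close (so a half turn about z gives the same grasp; the last joint's range is limited). The gripper opens to 95 mm and grips with 3 to 60 N. Pads are 20 mm wide; open, the fingers measure 119 mm over their backs; the gripper's body (75 mm by 180 mm) begins 59 mm behind the grasp point.
Start: joints at [-1.331, 0.491, 1.559, -0, 1.092, -0.106], TCP at [211.865, -588.006, 292.261] pointing down, gripper open.
Joint ranges: [-3.1, 3.1], [-0.84, 2.19], [0.05, 2.79], [-1.13, 4.28], [0.06, 2.93], [-2.69, 2.69]. Speed limits (rad/s): [2.22, 2.22, 2.79, 3.14, 3.14, 3.14].

## Interface

Orientations are given as [roll, pitch, yaw] about the fixed x, y, z axes, in that order (R = Rz(yaw) Ry(pitch) Rx(roll)).
In Python, from cell import env gives the robot as it stands.
- The arm moves only by the tool jog_arm, never from a script. Its argument "motion" is a list of rows, each a list of 7 numbers: the turn, a rotation vector about the tool's x, y, z in degrees, then the shift along the tool's x, y, z in mm, then the finger opening in mm, from 0 to 95.1. In form: [[wx, wy, wz, x, y, z, hand], ...]. A call has 1 to 10 rows; each row shifts and turns the commanded pose from where the row before left it, along the tool's axes as they then stand; what a row does not reach is not made up. A row lasts 1/8 s, in which the tool goes at most 62.5 mm and 10.7 degrees, less where a joint would pass 70% of its speed; a pose out of reach is approached as far as the arm can. A call is refused whole if a number of a shift passes 62.5 or a number of a turn 10.7, either way. A call with a gripper value outside its range is refused whole. The fingers move at their own pace and stop on an object; the grip force is fixed at half the most. Time passes only in rows, so rows that do not move let the fingers close. It gives the time, the measured TCP pose, the force, the opening and the grip force at its end, in the units of the state.
- env.state(): the state, without advancing time (a new reading comes with each control period).
- env.read_camera(name): name is "scene" or "top" or "wrist"; returns a dict with "color" (420x560x3 uint8, red, green, blue), "z_map" (420x560 float32, mm along the optical axis (not along the pixel's ray), 0 where there is no reading), "camera_matrix" (3x3 intrinsics, pixels), "world_to_cam" (4x4, takes a point from world to camera coordinates). Camera axes: x right, y up, looking along -z (the intrinsics and any distortion apply to the point x, -y, -z); pixel columns grow to the right and rows downward; lengths in mm; the calibration is good to about 2 mm. The wrist camera is an equidistant fisheye: a pixel r from the principal point sees the ray r / f radians off the axis. A picture is of the moment at which its call begins.
- env.job_done(): hands the job in; it is judged then, once.
Trained networks look in the newest picture that a camera, given by its name, has taken for a name from the list of things; names that differ only in an ending like _2 or _b are one class to them, and where a whole thing is asked for, a point or a joint stands for the part that bears it (a point fixed in the world has none). Each returns a list of dicts, best first, with "score" (0 to 1); they miss things now and then, are a little off and sometimes report something else, mostly with a low value. They report only what shows in the picture. A call takes as long as a camera call. They do not tell look-alikes from the thing itself.
- env.recognise(camera, thing): "location" ([column, row] in pixels, amid what is visible of it).
The state is a dict: "t": time; "joints": joint angles; "qvel": joint speeds; "tau": joint torques, N m; "eef_pos": TCP position; "tcp_rot": TCP orientation; "ft_force": force on the tool from outside, world axes, zero at the start; "moment": the same for the moment, N m; "opening": opening from 0.0 (shut) to 1.0 (fully open); "grip_force": force on a finger pad.
Only numpy, scipy, OpenCV 4.12 (cv2) and the standard library are available. Lean on these libraries where they do the work, as an engineer would, in place of code of your own. Each camera call takes 0.05 s, during which the arm holds its last target. There are 200 camera calls.

## Task

On the plywood saw support lies a sawn aluminium plate. Push it back until its long edge lies flush against the wooden fence, then push it along the fence towards the open end of the support (the end without the stop block) until the black line across the plate is level with the end of the bed, so that its last 30 mm hang out and the sawn edge can be filed; leave it lying flat and flush to the fence. Only push: do not pick up, tip or lift the plate, and leave the other things on the table where they are.

Things in the scene. Friction and masses are not known exactly. Their poses are not given: they have to be found in the camera images.
- support: Fixed plywood saw support, yawed up to 0.2 rad. Origin: centre of underside, on the table; +x to the fence (away from robot), +y along it to the open end, z up. Flat bed x -100..+100, y -230..+230 mm, top 90 mm above the table. Nothing stands at the open end, y +230. At the other end a stop block 22 mm high stands on the bed (x -95..+55, y -228..-198 mm).
- blank: Loose aluminium plate 80 (its x) by 200 (its y) by 6 mm, about 0.26 kg, lying on the bed up to 0.2 rad askew to it, a gap from the fence. Origin: centre of its underside; +x to the fence, +y to the open end. A black line 3 mm wide runs across its top, its middle 30 mm from the +y end (y +70 mm). Slides with dry friction, a few N.
- corner_lead (a point): Corner of the plate on the fence side at the leading (open-end) end, at mid thickness: plate x +40, y +100 mm.
- corner_tail (a point): Corner of the plate on the fence side at the trailing end, at mid thickness: plate x +40, y -100 mm.
- fence_face (a point): Middle of the fence's face at bed height: support x +60, y 0, z +90 mm. The wooden fence stands on the bed along its far side, x +60..+100 mm, the full 460 mm long, 40 mm above the bed; its flat face looks to the robot.
- bed_end (a point): Point on the top edge of the bed at the open end: support x +20, y +230, z +90 mm.
- tape: Bystander: roll of packing tape lying flat on the table, 104 mm across, 48 mm high; origin at the centre of its underside.
- jar: Bystander: screw jar standing on the table beside the stop-block end, 64 mm across, 85 mm high; origin at the centre of its underside.
- file: Bystander: flat file lying on the table beyond the open end, about 305 mm long along its y (y -145..+160 mm), 25 mm wide and high; origin on the table.
- clamp: Bystander: F-clamp lying on the table beyond the fence, 300 mm bar along its y, jaws 100 mm to its -x, about 30 mm high; origin on the table under the middle of the bar.
Mind the look-alikes: they are no part of the job. What is shaped like the blank but orange, purple or turquoise is not meant.

How it is judged (in metres and radians):
On the way:
1. the plate lies flush against the fence (both fence-side corners within 3 mm of its face) while no part hangs over the open end (x of each of corner_lead, corner_tail in the frame of support above 0.057 m and y of corner_lead in the frame of support below 0.23 m), for 0.2 s.
At the end, for the whole second after the job is handed in: The plate lies flat and still on the bed, both fence-side corners within 3 mm of the fence face, and its leading end hangs 22 to 38 mm past the open end of the bed (x of each of corner_lead, corner_tail in the frame of support above 0.057 m and y of corner_lead in the frame of support between 0.252 and 0.268 m and z of blank in the frame of support between 0.087 and 0.093 m and angle between blank's own z axis and vertical below 0.03 rad and linear speed of blank below 0.01 m/s); the robot touches nothing.
It fails at once if the plate is lifted more than 8 mm off the bed, tipped by more than 0.12 rad, or pushed off the bed (z of blank in the frame of support above 0.098 m or z of blank in the frame of support below 0.08 m or angle between blank's own z axis and vertical above 0.12 rad).
It fails at once if the tape, jar, file or clamp is moved more than 10 mm (distance of any of tape, jar, file, clamp from where it was at the start of the episode above 0.01 m).
It also fails if it takes over 64 s, if anything falls off the work surface, if the arm or the gripper's body presses on something with over 40 N, if the wrist force passes 120 N, or if a joint passes its speed limit or range.

## Working session

There is one attempt and no reset: what is moved stays moved. The work goes in short steps, Python scripts to look and compute and a tool call to move; the robot and the scene stay as the last step left them, time stands still between calls to the robot, and variables do not carry over. Pictures are saved under pics/ and viewed, at most 11 in all, crops included, and the job is handed in when it is done.

Besides the shell and the picture viewer there is one more tool, called after "Call:" by a JSON object that holds its "method" and its "body". jog_arm: Moves the arm, as the interface text tells. Its arguments: {"type":"object","properties":{"motion":{"type":"array"}},"required":["motion"]}

```bash
mkdir -p pics; cat > h.py <<'E'
import numpy as np, cv2
from cell import env
def cam(n):
    return env.read_camera(n)
def world(c,u,v,z=None):
    """pixel->world (pinhole cams) using depth map, or plane z"""
    K=c["camera_matrix"]; T=np.linalg.inv(c["world_to_cam"])
    d=np.array([(u-K[0,2])/K[0,0],-(v-K[1,2])/K[1,1],-1.])
    if z is None:
        d=d*c["z_map"][int(round(v)),int(round(u))]
        return T[:3,:3]@d+T[:3,3]
    r=T[:3,:3]@d; o=T[:3,3]
    return o+r*(z-o[2])/r[2]
def save(c,n,crop=None,s=1):
    im=c["color"][:,:,::-1]
    if crop: im=im[crop[1]:crop[3],crop[0]:crop[2]]
    cv2.imwrite("pics/"+n,cv2.resize(im,None,fx=s,fy=s,interpolation=cv2.INTER_CUBIC))
E
python3 - <<'E'
from h import *
c=cam("top"); save(c,"top.png",s=1.4)
print(c["world_to_cam"].round(2))
for t in ["support","blank","corner_lead","corner_tail","fence_face","bed_end","tape","jar","file","clamp"]:
    for d in env.recognise("top",t)[:4]:
        u,v=d["location"]; print(t,round(d["score"],2),round(u),round(v),world(c,u,v).round())
print(env.state())
E
```

```text
[[-1.00000e-02 -1.00000e+00  1.00000e-02  1.74900e+01]
 [ 9.90000e-01 -1.00000e-02  1.50000e-01 -5.29380e+02]
 [-1.40000e-01  1.00000e-02  9.90000e-01 -1.68411e+03]
 [ 0.00000e+00  0.00000e+00  0.00000e+00  1.00000e+00]]
support 0.91 312 187 [555. -98.  93.]
blank 0.98 210 268 [287. 255.   7.]
blank 0.89 361 253 [ 335. -271.   18.]
blank 0.81 375 131 [ 775. -337.    9.]
blank 0.73 289 200 [513. -19.  95.]
corner_lead 0.9 376 130 [ 777. -340.   12.]
corner_lead 0.7 211 265 [296. 250.   8.]
corner_lead 0.66 290 202 [506. -23.  96.]
corner_tail 0.94 291 201 [507. -25.  95.]
corner_tail 0.89 374 133 [ 766. -335.    6.]
corner_tail 0.77 364 254 [ 330. -281.    9.]
corner_tail 0.6 211 271 [278. 249.   9.]
fence_face 0.88 313 187 [ 556. -102.   99.]
bed_end 0.86 314 188 [ 551. -102.   94.]
tape 0.83 123 226 [435. 557.  14.]
jar 0.23 248 134 [763. 122.  20.]
file 0.98 167 207 [500. 409.   7.]
clamp 0.85 245 130 [777. 132.  23.]
{'t': 0.55, 'joints': array([-1.33060695e+00,  4.90877581e-01,  1.55892296e+00,  4.58674927e-06,
        1.09171249e+00, -1.05617985e-01]), 'qvel': array([ 3.64317655e-05, -9.92724020e-04, -8.14933552e-04,  1.10221896e-03,
       -1.89837080e-04,  3.03767280e-04]), 'tau': array([-4.06924319e-04, -6.12128878e+01, -2.58330023e+01,  6.93180179e-02,
        4.45452752e-02, -6.80414104e-06]), 'eef_pos': array([ 211.85836336, -587.99342558,  292.26695878]), 'tcp_rot': array([3.14151304e+00, 4.34650640e-06, 3.45805252e-01]), 'ft_force': array([-0.47497143, -0.13039108, -0.05269963]), 'moment': array([-0.00370927, -0.0446033 ,  0.00247611]), 'grip_force': 0.0, 'opening': 0.9983034224056733}
```

View pics/top.png

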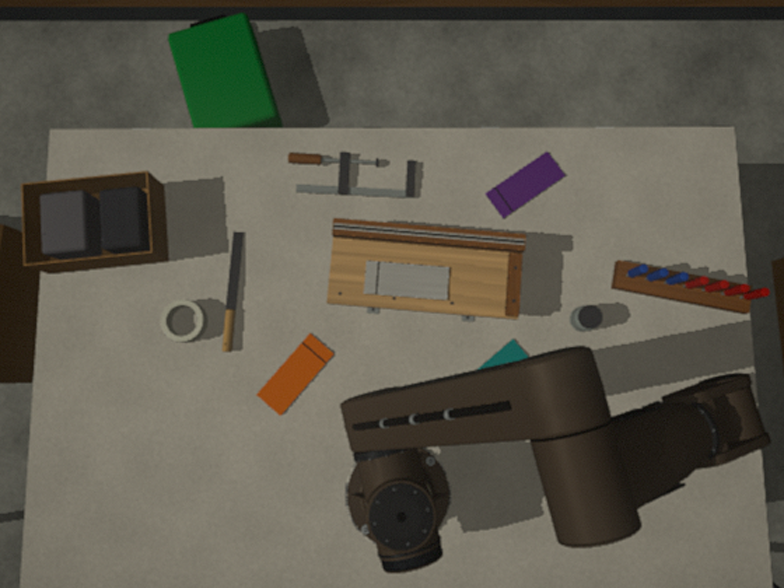

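The grey plate with the black line at (291,200) on the support is the blank. Look-alikes are orange (210,268), turquoise (361,253) and purple (375,131), all lying on the table. I'll check with a close crop and fit the geometry.

```bash
cat >> h.py <<'E'
def cloud(c):
    K=c["camera_matrix"]; T=np.linalg.inv(c["world_to_cam"]); z=c["z_map"]
    v,u=np.mgrid[:z.shape[0],:z.shape[1]]
    P=np.stack([(u-K[0,2])/K[0,0]*z,-(v-K[1,2])/K[1,1]*z,-z],-1)
    return P@T[:3,:3].T+T[:3,3]
E
python3 - <<'E'
from h import *
c=cam("top"); save(c,"crop.png",(220,145,390,240),4.5)
P=cloud(c); X,Y,Z=P[...,0],P[...,1],P[...,2]
print(c["camera_matrix"].round(1))
roi=(X>400)&(X<720)&(Y>-380)&(Y<200)
sup=roi&(Z>80)&(Z<140)
def rect(m,z):
    m=cv2.morphologyEx(m.astype(np.uint8),cv2.MORPH_OPEN,np.ones((3,3)))
    n,l,s,_=cv2.connectedComponentsWithStats(m); k=1+np.argmax(s[1:,4]); 
    v,u=np.nonzero(l==k)
    W=np.array([world(c,a,b,z)[:2] for a,b in zip(u,v)])
    r=cv2.minAreaRect(W.astype(np.float32)); print(np.array(cv2.boxPoints(r)).round(1).tolist(),r)
rect(sup,95); rect(roi&(Z>118)&(Z<140),130)
hsv=cv2.cvtColor(c["color"],cv2.COLOR_RGB2HSV)
rect(sup&(hsv[...,1]<60)&(Z<112),96)
rect(roi&(Z>93.5)&(Z<105),96)
s=cam("scene"); save(s,"scene.png",s=1.4)
E
```

```text
[[494.9   0.  279. ]
 [  0.  494.9 197.1]
 [  0.    0.    1. ]]
[[413.8999938964844, -296.20001220703125], [622.5999755859375, -315.3999938964844], [665.5999755859375, 152.0], [456.8999938964844, 171.1999969482422]] ((539.7398681640625, -72.10089111328125), (469.30072021484375, 209.5670166015625), 84.7431411743164)
[[572.7999877929688, -303.8999938964844], [615.2999877929688, -307.8999938964844], [657.4000244140625, 149.5], [614.9000244140625, 153.5]] ((615.1129760742188, -77.19903564453125), (459.3320007324219, 42.643497467041016), 84.74312591552734)
[[463.8999938964844, -119.0], [542.7999877929688, -125.69999694824219], [559.5, 73.19999694824219], [480.6000061035156, 79.80000305175781]] ((511.72772216796875, -22.9248046875), (199.58026123046875, 79.18760681152344), 85.19123840332031)
[[463.6000061035156, 30.200000762939453], [496.1000061035156, -59.099998474121094], [541.7999877929688, -42.5], [509.20001220703125, 46.900001525878906]] ((502.6669006347656, -6.122283935546875), (48.565181732177734, 95.0699691772461), 20.042518615722656)
```

View pics/crop.png

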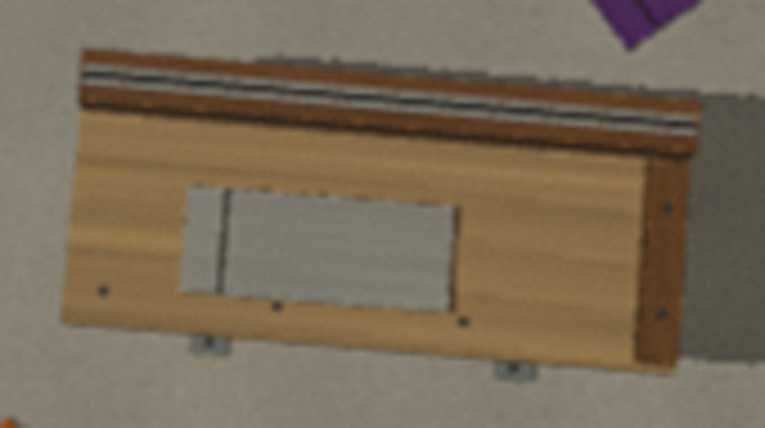

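View pics/scene.png

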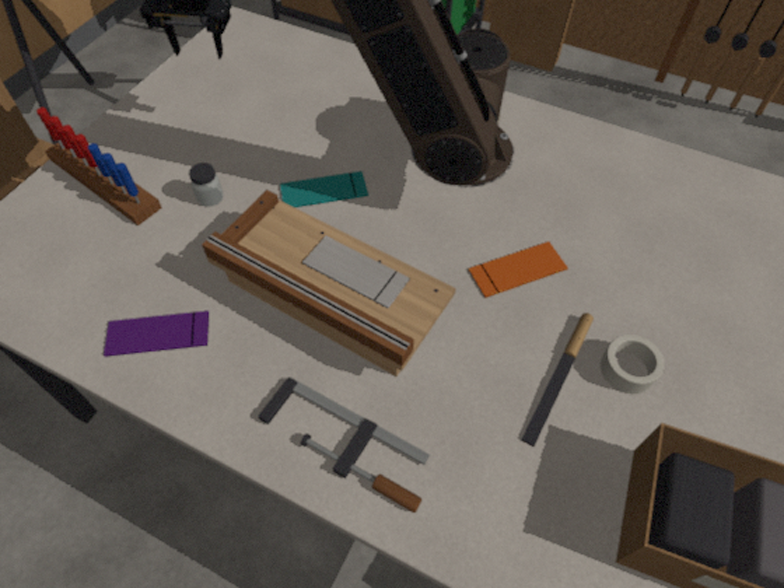

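The crop shows the grey plate lying on the bed, its black line at the left (open) end, nearly parallel to the fence with a gap of about 48 mm. That is the blank. The scene view agrees: the stop block is on the jar side.

I'll approach with the fingers open along the fence direction, on the robot side of the plate.

Call:
{"method": "jog_arm", "body": {"motion": [[0,0,8.4,0,0,0,95],[0,0,8.4,0,0,0,95],[0,0,8.3,0,0,0,95],[0,0,0,15,-49,0,95],[0,0,0,15,-49,0,95],[0,0,0,15,-49,0,95],[0,0,0,15,-49,0,95],[0,0,0,15,-49,0,95],[0,0,0,15,-49,0,95],[0,0,0,15,-49,0,95]]}}

```text
t: 1.9
eef_pos: [348.4, -254.7, 292.5]
tcp_rot: [3.141, -0.001, -0.093]
ft_force: [0.6, -0.3, 0.2]
opening: 1.0
grip_force: 0.0
```

Call:
{"method": "jog_arm", "body": {"motion": [[0,0,0,15,-49,0,95],[0,0,0,15,-49,0,95],[0,0,0,15,-49,0,95],[0,0,0,15,-49,0,95],[0,0,0,2,-2,0,95],[0,0,0,0,0,0,95]]}}

```text
t: 2.65
eef_pos: [428.0, -64.8, 292.2]
tcp_rot: [3.141, -0.0, -0.091]
ft_force: [0.2, -0.2, 0.9]
opening: 0.997
grip_force: 0.0
```

```bash
cat >> h.py <<'E'
O=np.array([535.4,-69.9]); YAW=-0.0918
ex=np.array([np.cos(YAW),np.sin(YAW)]); ey=np.array([-ex[1],ex[0]])
def sup(p): d=np.asarray(p)[:2]-O; return np.array([d@ex,d@ey])
def pose():
    s=env.state(); print("t",round(s["t"],2),"sup",sup(s["eef_pos"]).round(1),"tipz",round(s["eef_pos"][2]-78,1),"rot",s["tcp_rot"].round(3),"F",s["ft_force"].round(1))
E
python3 -c "
from h import *
pose(); c=cam('wrist'); save(c,'w1.png',s=1.4)"
```

```text
t 2.65 sup [-107.4   -4.7] tipz 214.2 rot [ 3.141 -0.    -0.091] F [ 0.2 -0.2  0.9]
```

View pics/w1.png

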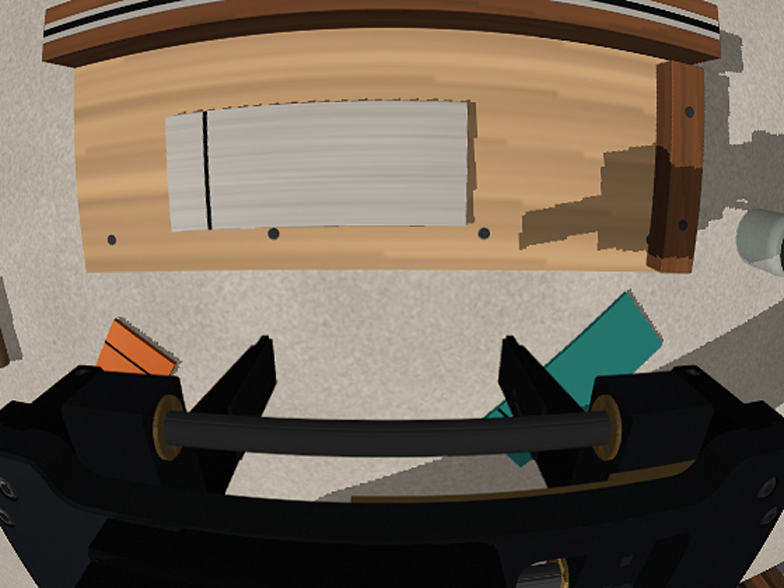

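The wrist view shows the plate (view 165–475, 100–230) clear of everything, with flat screw heads along the front edge of the bed. Next I line up and lower.

Call:
{"method": "jog_arm", "body": {"motion": [[0,0,0,7,-24,0,95],[0,0,0,7,-25,0,95],[0,0,0,0,0,30,95],[0,0,0,0,0,30,95],[0,0,0,0,0,25,95],[0,0,0,0,0,20,95],[0,0,0,0,0,10,95],[0,0,0,0,0,3,95],[0,0,0,0,0,2.5,95],[0,0,0,0,0,0,95]]}}

```text
t: 3.95
eef_pos: [446.6, -17.3, 172.1]
tcp_rot: [3.141, -0.001, -0.092]
ft_force: [-0.7, -0.3, 0.0]
opening: 0.997
grip_force: 0.0
```

```bash
python3 -c "
from h import *
pose()"
```

```text
t 3.95 sup [-93.3  44.2] tipz 94.1 rot [ 3.141e+00 -1.000e-03 -9.200e-02] F [-0.7 -0.3  0. ]
```

Call:
{"method": "jog_arm", "body": {"motion": [[0,0,0,0,0,1.2,95],[0,0,0,6,0,0,95],[0,0,0,6,0,0,95],[0,0,0,6,0,0,95],[0,0,0,6,0,0,95],[0,0,0,6,0,0,95],[0,0,0,6,0,0,95],[0,0,0,6,0,0,95],[0,0,0,4,0,0,95],[0,0,0,0,0,0,95]]}}

```text
t: 5.2
eef_pos: [492.7, -21.5, 170.5]
tcp_rot: [3.141, -0.001, -0.092]
ft_force: [-0.0, -0.3, 0.2]
opening: 0.998
grip_force: 0.0
```

Call:
{"method": "jog_arm", "body": {"motion": [[0,0,0,4,0,0,95],[0,0,0,3,0,0,95],[0,0,0,2,0,0,95],[0,0,0,0,0,0,95]]}}

```text
t: 5.7
eef_pos: [501.5, -22.3, 170.5]
tcp_rot: [3.141, -0.0, -0.092]
ft_force: [-0.4, -0.5, -0.2]
opening: 1.0
grip_force: 0.0
```

```bash
python3 -c "
from h import *
pose(); c=cam('wrist'); save(c,'w2.png',s=1.4)"
```

```text
t 5.7 sup [-38.1  44.3] tipz 92.5 rot [ 3.141 -0.    -0.092] F [-0.4 -0.5 -0.2]
```

View pics/w2.png

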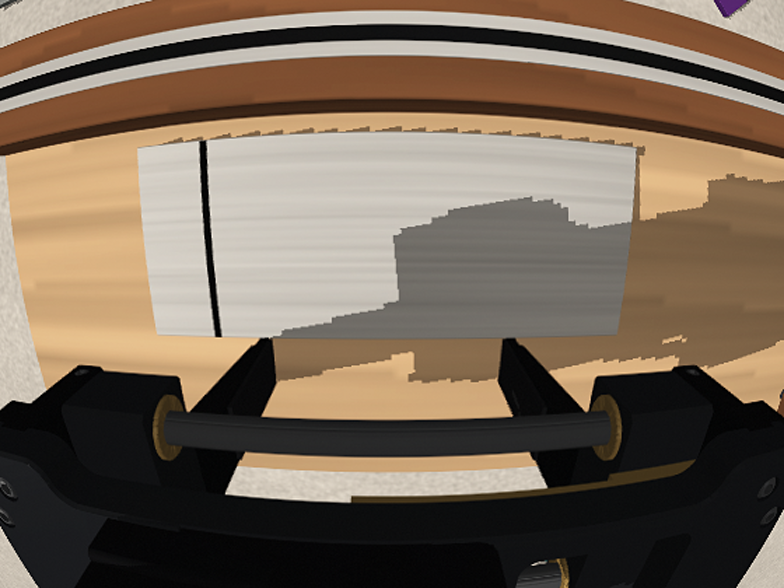

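Both fingers touch the near edge at view (270,340) and (505,340), and a small gap to the fence remains. I push on gently.

Call:
{"method": "jog_arm", "body": {"motion": [[0,0,0,2,0,0,95],[0,0,0,2,0,0,95],[0,0,0,2,0,0,95],[0,0,0,1,0,0,95],[0,0,0,0,0,0,95]]}}

```text
t: 6.38
eef_pos: [508.3, -22.9, 170.5]
tcp_rot: [3.141, -0.0, -0.092]
ft_force: [-0.6, -0.8, 0.8]
opening: 0.999
grip_force: 0.4
```

Call:
{"method": "jog_arm", "body": {"motion": [[0,0,0,1,0,0,95],[0,0,0,0,0,0,95]]}}

```text
t: 6.62
eef_pos: [509.2, -23.0, 170.5]
tcp_rot: [3.141, 0.0, -0.092]
ft_force: [-1.9, -0.4, 0.7]
opening: 0.998
grip_force: 0.9
```

Call:
{"method": "jog_arm", "body": {"motion": [[0,0,0,1,0,0,95],[0,0,0,0,0,0,95]]}}

```text
t: 6.88
eef_pos: [509.5, -23.0, 170.4]
tcp_rot: [3.142, 0.002, -0.092]
ft_force: [-5.3, 0.1, 2.8]
opening: 1.001
grip_force: 2.9
```

```bash
python3 -c "
from h import *
pose()"
```

```text
t 6.88 sup [-30.1  44.3] tipz 92.4 rot [ 3.142e+00  2.000e-03 -9.200e-02] F [-5.3  0.1  2.8]
```

The finger front at −20 is exactly the flush position, and the force is rising. One more firm press, then back off.

Call:
{"method": "jog_arm", "body": {"motion": [[0,0,0,1,0,0,95],[0,0,0,0,0,0,95],[0,0,0,0,0,0,95]]}}

```text
t: 7.25
eef_pos: [509.8, -23.0, 170.4]
tcp_rot: [3.142, 0.004, -0.092]
ft_force: [-10.0, -1.3, 5.8]
opening: 0.999
grip_force: 4.8
```

Call:
{"method": "jog_arm", "body": {"motion": [[0,0,0,-3,0,0,95],[0,0,0,-10,0,0,95],[0,0,0,-15,0,0,95],[0,0,0,0,0,-20,95],[0,0,0,0,0,-40,40],[0,0,0,0,0,-40,40],[0,0,0,0,0,0,40]]}}

```text
t: 8.12
eef_pos: [483.3, -20.6, 272.9]
tcp_rot: [3.141, -0.005, -0.092]
ft_force: [-0.3, -0.5, -0.1]
opening: 0.738
grip_force: 0.0
```

```bash
python3 -c "
from h import *
pose(); c=cam('wrist'); save(c,'w3.png',s=1.4)
t=cam('top'); save(t,'t3.png',(220,145,390,240),4.5)"
```

```text
t 8.12 sup [-56.4  44.3] tipz 194.9 rot [ 3.141 -0.005 -0.092] F [-0.3 -0.5 -0.1]
```

View pics/w3.png

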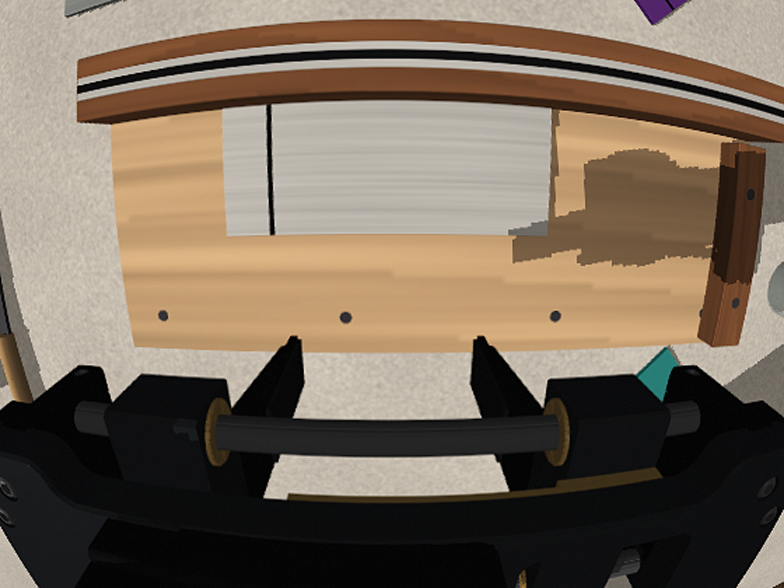

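The plate is flush to the fence (top edge at view row 103, no gap). Now I turn 90° and go behind the trailing end.

Call:
{"method": "jog_arm", "body": {"motion": [[0,0,-10,0,0,0,40],[0,0,-10,0,0,0,40],[0,0,-10,0,0,0,40],[0,0,-10,0,0,0,40],[0,0,-10,0,0,0,40],[0,0,-10,0,0,0,40],[0,0,-10,0,0,0,40],[0,0,-10,0,0,0,40],[0,0,-10,0,0,0,40],[0,0,0,0,0,0,40]]}}

```text
t: 9.48
eef_pos: [482.8, -20.6, 269.3]
tcp_rot: [-3.139, -0.0, 1.477]
ft_force: [0.5, 0.0, -0.2]
opening: 0.42
grip_force: 0.0
```

Call:
{"method": "jog_arm", "body": {"motion": [[0,0,0,-40,25,0,40],[0,0,0,-40,25,0,40],[0,0,0,-44,26,0,40],[0,0,0,0,0,0,40],[0,0,0,0,0,0,40]]}}

```text
t: 10.1
eef_pos: [547.0, -150.8, 269.6]
tcp_rot: [-3.14, -0.001, 1.475]
ft_force: [-1.5, 0.7, 0.9]
opening: 0.423
grip_force: 0.0
```

```bash
python3 - <<'E'
from h import *
pose(); c=cam("top")
P=cloud(c); X,Y,Z=P[...,0],P[...,1],P[...,2]
print(env.state()["opening"])
w=cam("wrist"); save(w,"w4.png",s=1.4)
E
```

```text
t 10.1 sup [ 19.  -79.5] tipz 191.6 rot [-3.140e+00 -1.000e-03  1.475e+00] F [-1.5  0.7  0.9]
0.421901447547396
```

View pics/w4.png

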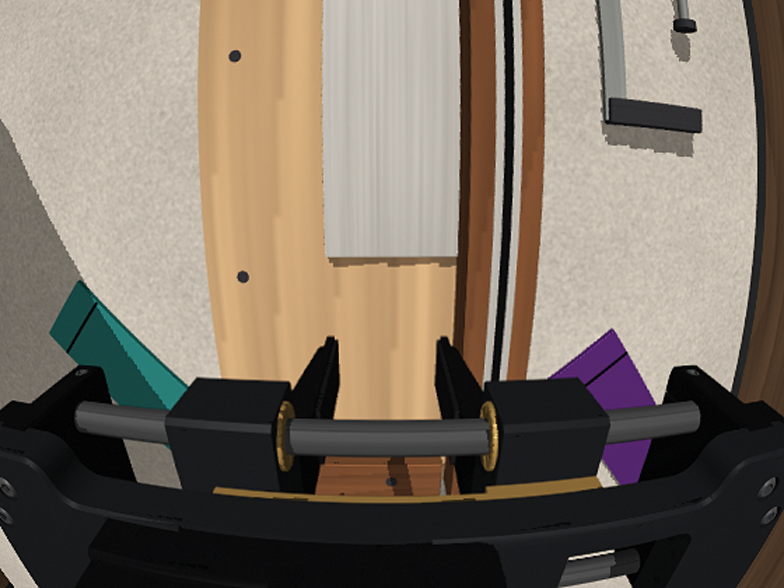

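The trailing edge is at view row 258, and the fingers are behind it and clear of the fence. Down, then push.

Call:
{"method": "jog_arm", "body": {"motion": [[0,0,-0.2,0,0,30,40],[0,0,0,0,0,30,40],[0,0,0,0,0,20,40],[0,0,0,0,0,12,40],[0,0,0,0,0,5,40],[0,0,0,0,0,0,40]]}}

```text
t: 10.95
eef_pos: [547.7, -150.9, 173.8]
tcp_rot: [3.141, 0.0, 1.482]
ft_force: [-0.2, -0.5, 0.2]
opening: 0.422
grip_force: 0.0
```

```bash
python3 -c "
from h import *
pose()"
```

```text
t 10.95 sup [ 19.6 -79.6] tipz 95.8 rot [3.141 0.    1.482] F [-0.2 -0.5  0.2]
```

Call:
{"method": "jog_arm", "body": {"motion": [[0,0,0,0,0,2.8,40],[0,0,0,5,0,0,40],[0,0,0,5,0,0,40],[0,0,0,5,0,0,40],[0,0,0,6,0,0,40],[0,0,0,6,0,0,40],[0,0,0,6,0,0,40],[0,0,0,6,0,0,40],[0,0,0,6,0,0,40],[0,0,0,0,0,0,40]]}}

```text
t: 12.2
eef_pos: [551.5, -105.7, 170.6]
tcp_rot: [-3.141, -0.0, 1.482]
ft_force: [-0.0, 0.6, 0.0]
opening: 0.423
grip_force: 0.0
```

```bash
python3 -c "
from h import *
pose()"
```

```text
t 12.2 sup [ 19.3 -34.1] tipz 92.6 rot [-3.141 -0.     1.482] F [-0.   0.6  0. ]
```

Call:
{"method": "jog_arm", "body": {"motion": [[0,0,0,6,0,0,40],[0,0,0,6,0,0,40],[0,0,0,6,0,0,40],[0,0,0,6,0,0,40],[0,0,0,6,0,0,40],[0,0,0,6,0,0,40],[0,0,0,6,0,0,40],[0,0,0,6,0,0,40],[0,0,0,6,0,0,40],[0,0,0,0,0,0,40]]}}

```text
t: 13.45
eef_pos: [556.4, -52.0, 170.8]
tcp_rot: [3.142, -0.0, 1.482]
ft_force: [0.3, -0.1, 0.2]
opening: 0.42
grip_force: 0.0
```

Call:
{"method": "jog_arm", "body": {"motion": [[0,0,0,6,0,0,40],[0,0,0,5,0,0,40],[0,0,0,4,0,0,40],[0,0,0,2,0,0,40],[0,0,0,0,0,0,40]]}}

```text
t: 14.08
eef_pos: [557.9, -35.3, 170.7]
tcp_rot: [-3.142, -0.0, 1.482]
ft_force: [0.4, -0.9, -0.3]
opening: 0.42
grip_force: 0.0
```

```bash
python3 -c "
from h import *
pose(); w=cam('wrist'); save(w,'w5.png',s=1.4)
s=cam('scene'); save(s,'s5.png',(180,150,330,270),5)"
```

```text
t 14.07 sup [19.2 36.5] tipz 92.7 rot [-3.142 -0.     1.482] F [ 0.4 -0.9 -0.3]
```

View pics/w5.png

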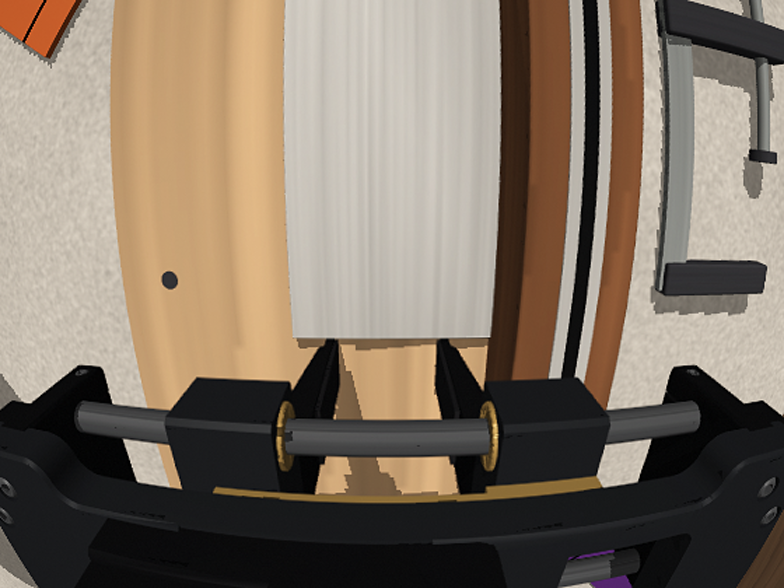

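View pics/s5.png

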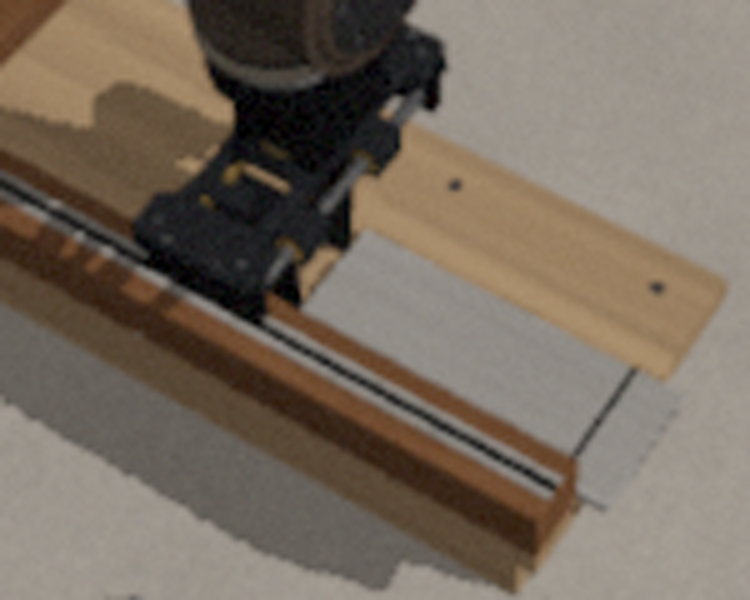

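The plate is flush, and the line is still about 13 mm inside the bed end (crop (605,410) against the edge at (660,378)). That matches the odometry, so I push the last 13 mm.

Call:
{"method": "jog_arm", "body": {"motion": [[0,0,0,4,0,0,40],[0,0,0,4,0,0,40],[0,0,0,3,0,0,40],[0,0,0,2,0,0,40],[0,0,0,0,0,0,40]]}}

```text
t: 14.8
eef_pos: [559.0, -22.4, 170.7]
tcp_rot: [-3.142, -0.0, 1.482]
ft_force: [0.8, -0.6, -0.4]
opening: 0.42
grip_force: 0.0
```

```bash
python3 -c "
from h import *
pose()"
```

```text
t 14.8 sup [19.2 49.5] tipz 92.7 rot [-3.142 -0.     1.482] F [ 0.8 -0.6 -0.4]
```

Call:
{"method": "jog_arm", "body": {"motion": [[0,0,0,-5,0,0,40],[0,0,0,-20,0,0,40],[0,0,0,0,0,-30,40],[0,0,0,0,0,-50,40],[0,0,0,0,0,-50,40],[0,0,0,-50,-20,-10,40],[0,0,0,-50,-20,0,40],[0,0,0,-50,-20,0,40],[0,0,0,-50,-20,0,40],[0,0,0,0,0,0,40]]}}

```text
t: 16.05
eef_pos: [457.5, -243.2, 310.8]
tcp_rot: [3.142, 0.0, 1.477]
ft_force: [-1.1, 0.1, -0.8]
opening: 0.419
grip_force: 0.0
```

```bash
python3 - <<'E'
from h import *
pose(); c=cam("top")
P=cloud(c); X,Y,Z=P[...,0],P[...,1],P[...,2]
hsv=cv2.cvtColor(c["color"],cv2.COLOR_RGB2HSV)
m=((X>440)&(X<720)&(Y>-20)&(Y<220)&(Z>85)&(Z<112)&(hsv[...,1]<60)).astype(np.uint8)
m=cv2.morphologyEx(m,cv2.MORPH_OPEN,np.ones((3,3)))
n,l,s,_=cv2.connectedComponentsWithStats(m); k=1+np.argmax(s[1:,4]); v,u=np.nonzero(l==k)
W=np.array([sup(world(c,a,b,96)) for a,b in zip(u,v)],np.float32)
r=cv2.minAreaRect(W); print(r,cv2.boxPoints(r).round(1).tolist())
save(c,"t6.png",(200,130,360,240),5)
E
```

```text
t 16.05 sup [ -61.7 -179.7] tipz 232.8 rot [3.142 0.    1.477] F [-1.1  0.1 -0.8]
((22.737594604492188, 160.91432189941406), (82.70022583007812, 198.88475036621094), 0.5324646830558777) [[-19.5, 260.0], [-17.700000762939453, 61.099998474121094], [65.0, 61.900001525878906], [63.20000076293945, 260.70001220703125]]
```

View pics/t6.png

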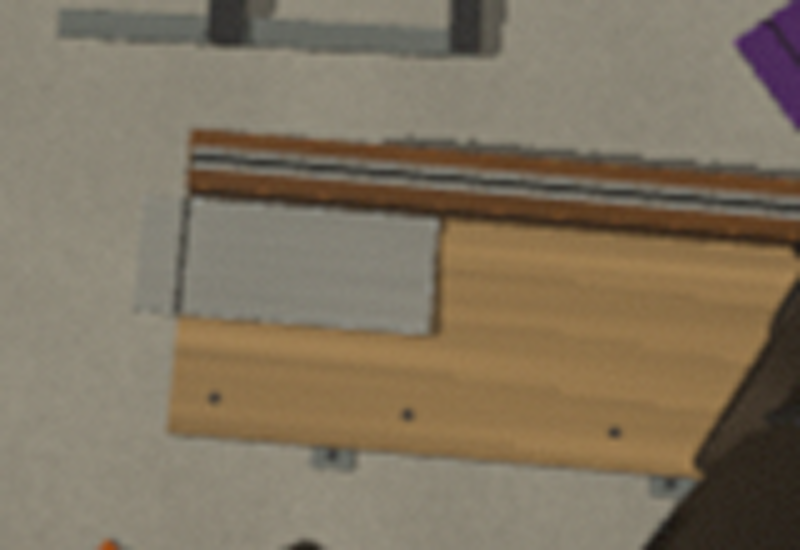

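The line is level with the bed end: measured leading end +260. The angle measurement is within noise, so I make sure of flushness with one gentle confirming press from the side.

Call:
{"method": "jog_arm", "body": {"motion": [[0,0,10,0,0,0,95],[0,0,10,0,0,0,95],[0,0,10,0,0,0,95],[0,0,10,0,0,0,95],[0,0,10,0,0,0,95],[0,0,10,0,0,0,95],[0,0,10,0,0,0,95],[0,0,10,0,0,0,95],[0,0,10,0,0,0,95],[0,0,0,0,0,0,95]]}}

```text
t: 17.35
eef_pos: [459.6, -239.0, 310.7]
tcp_rot: [-3.142, 0.0, -0.087]
ft_force: [-0.1, -0.2, -0.5]
opening: 0.995
grip_force: 0.0
```

Call:
{"method": "jog_arm", "body": {"motion": [[0,0,0,0,-45,0,95],[0,0,0,0,-45,0,95],[0,0,0,0,-45,0,95],[0,0,0,0,-45,0,95],[0,0,0,0,-45,0,95],[0,0,0,0,-45,0,95],[0,0,0,0,-45,0,95],[0,0,0,0,-15,0,95],[0,0,0,0,0,0,95]]}}

```text
t: 18.48
eef_pos: [488.5, 89.6, 310.6]
tcp_rot: [3.141, 0.0, -0.085]
ft_force: [-0.7, 0.6, 0.5]
opening: 1.002
grip_force: 0.0
```

```bash
python3 -c "
from h import *
pose()"
```

```text
t 18.48 sup [-61.3 154.5] tipz 232.6 rot [ 3.141  0.    -0.085] F [-0.7  0.6  0.5]
```

Call:
{"method": "jog_arm", "body": {"motion": [[0,0,0.4,0,0,40,95],[0,0,0,0,0,40,95],[0,0,0,0,0,30,95],[0,0,0,0,0,18,95],[0,0,0,0,0,7,95],[0,0,0,0,0,3,95],[0,0,0,0,0,0,95]]}}

```text
t: 19.35
eef_pos: [488.8, 88.8, 173.2]
tcp_rot: [-3.142, -0.001, -0.096]
ft_force: [0.8, 0.2, -0.1]
opening: 1.0
grip_force: 0.0
```

```bash
python3 -c "
from h import *
pose()"
```

```text
t 19.35 sup [-60.9 153.8] tipz 95.2 rot [-3.142e+00 -1.000e-03 -9.600e-02] F [ 0.8  0.2 -0.1]
```

Call:
{"method": "jog_arm", "body": {"motion": [[0,0,-0.2,0,0,2.3,95],[0,0,0,8,0,0,95],[0,0,0,8,0,0,95],[0,0,0,7,0,0,95],[0,0,0,3,0,0,95],[0,0,0,2,0,0,95],[0,0,0,1,0,0,95],[0,0,0,0,0,0,95]]}}

```text
t: 20.35
eef_pos: [517.4, 86.4, 170.4]
tcp_rot: [3.142, 0.0, -0.092]
ft_force: [0.5, 1.0, -0.2]
opening: 1.003
grip_force: 0.0
```

Call:
{"method": "jog_arm", "body": {"motion": [[0,0,0,1,0,0,95],[0,0,0,0,0,0,95]]}}

```text
t: 20.6
eef_pos: [518.5, 86.3, 170.4]
tcp_rot: [3.142, 0.0, -0.092]
ft_force: [-0.7, 0.4, 0.2]
opening: 1.0
grip_force: 0.1
```

Call:
{"method": "jog_arm", "body": {"motion": [[0,0,0,1,0,0,95],[0,0,0,0,0,0,95]]}}

```text
t: 20.85
eef_pos: [519.3, 86.2, 170.3]
tcp_rot: [3.141, 0.001, -0.092]
ft_force: [-1.8, 0.1, 1.2]
opening: 1.001
grip_force: 1.1
```

```bash
python3 -c "
from h import *
pose()"
```

```text
t 20.85 sup [-30.4 154. ] tipz 92.3 rot [ 3.141e+00  1.000e-03 -9.200e-02] F [-1.8  0.1  1.2]
```

Call:
{"method": "jog_arm", "body": {"motion": [[0,0,0,1,0,0,95],[0,0,0,0,0,0,95],[0,0,0,0.5,0,0,95],[0,0,0,0,0,0,95]]}}

```text
t: 21.35
eef_pos: [519.7, 86.2, 170.2]
tcp_rot: [3.141, 0.003, -0.092]
ft_force: [-7.9, 1.0, 4.7]
opening: 0.994
grip_force: 4.2
```

Call:
{"method": "jog_arm", "body": {"motion": [[0,0,0,-3,0,0,95],[0,0,0,-10,0,0,95],[0,0,0,-15,0,0,95],[0,0,0,0,0,-20,95],[0,0,0,0,0,-40,95],[0,0,0,0,0,-40,95],[0,0,0,0,0,0,95],[0,0,0,0,0,0,95]]}}

```text
t: 22.35
eef_pos: [492.3, 88.7, 269.8]
tcp_rot: [3.141, 0.001, -0.092]
ft_force: [0.0, -0.3, -1.2]
opening: 0.998
grip_force: 0.0
```

```bash
python3 -c "
from h import *
pose(); w=cam('wrist'); save(w,'w7.png',s=1.4)"
```

```text
t 22.35 sup [-57.4 154. ] tipz 191.8 rot [ 3.141e+00  1.000e-03 -9.200e-02] F [ 0.  -0.3 -1.2]
```

View pics/w7.png

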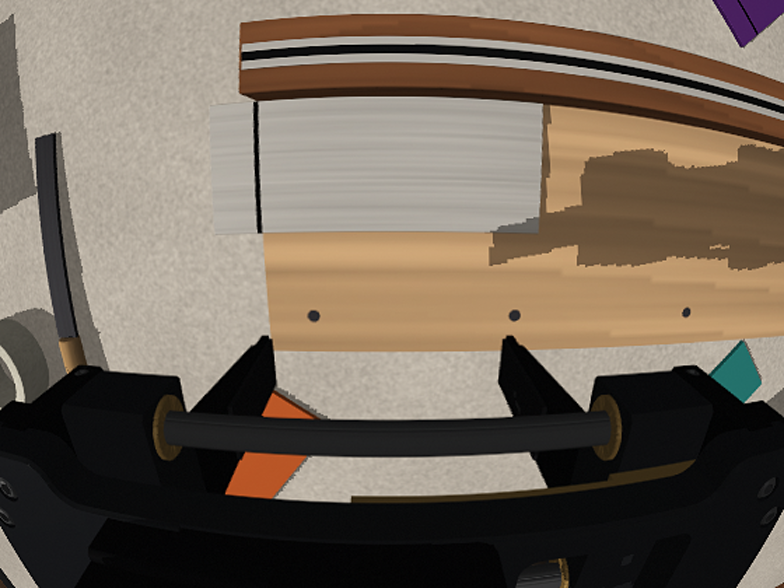

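The plate is flush along the fence, and the line at view (258,165) sits at the bed end (263,235). The robot is clear, so I hand it in.

```bash
python3 -c "
from h import *
print(env.job_done())"
```

```text
the job is handed in; nothing more can be done
None
```

I handed the job in at about 22 s: the plate lies flush against the fence with its black line level with the bed end and about 30 mm hanging out; the hand-in returned no verdict.

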